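Refit the filter cover of a lab instrument

ROBOT

A 6-joint arm with a two-finger parallel gripper is mounted at the origin on the work surface. World frame = base frame: x ahead of the robot, y to its left, z up, the work surface at z = 0. Lengths are in m, angles in rad, forces in N, time in s.
With the tool pointing down it reaches from about 0.35 to 0.975 m from the base axis. Payload 4.9 kg.
Tool frame: the origin (TCP) lies on the centre line of the jaws, within the pads' length; the fingertips stand 25 mm ahead of it and the grasp point (between the pads) lies 6 mm ahead of it; z points along the fingers, y is the line along which they close (so a half turn about z gives the same grasp; the last joint's range is limited). The gripper opens to 85 mm and grips with 20 to 120 N. Pads are 22 mm wide; open, the fingers measure 114 mm over their backs; the gripper's body (76 mm by 85 mm) begins 54 mm behind the grasp point. The pads swing forward as they close: fully open they stand 13 mm farther back than shut.
Start: joints at [1.14, 0.053, 1.613, -0, 1.476, -0.119], TCP at [0.192, 0.595, 0.256] pointing down, gripper open.
Joint ranges: [-3.01, 3.01], [-1.01, 2.22], [0.06, 2.58], [-1.02, 4.17], [0.09, 2.62], [-3.14, 3.14]. Speed limits (rad/s): [2.57, 2.57, 3.14, 3.14, 3.14, 3.14].

INTERFACE

Orientations are given as a rotation vector (axis times angle).
In Python, from station import observe, camera, hand_in gives the robot as it stands.
- The arm moves only by the shell command python3 -m pendant 'ROWS' [OPENING] [FORCE]. ROWS is JSON, one flat list of numbers, 6 for each row, row after row: the shift along the world's x, y, z scaled (see below), then the turn, a rotation vector about the world's x, y, z scaled (see below). A call has 1 to 10 rows; each row shifts and turns the commanded pose from where the row before left it; what a row does not reach is not made up. The controller multiplies each number of a shift by 0.025 m and each number of a turn by 8 degrees. A row lasts 1/10 s, in which the tool goes at most 50 mm and 8.59 degrees, less where a joint would pass 70% of its speed; a pose out of reach is approached as far as the arm can. A call with a number of a shift or a turn outside -1 to 1 is refused whole. A call with a gripper value outside its range is refused whole. OPENING is the opening, from 0 (shut) to 1 (fully open), set as the call begins (- or left out, the last holds). The fingers move at their own pace and stop on an object; FORCE is the grip in N (left out, the last holds). Time passes only in rows, so rows that do not move let the fingers close. It gives the time, the measured TCP pose, the force, the opening and the grip force at its end, in the units of the state.
- observe(): the state, without advancing time (a new reading comes with each control period).
- camera(name): name is "scene" or "side" or "wrist"; returns a dict with "pixels" (480x640x3 uint8, red, green, blue), "fx", "fy", "cx", "cy" (pixels), "position" and "orientation" of the camera in the world; the wrist camera has in their place "tool_from_camera" (4x4, takes a point from camera to tool coordinates, whose origin is the TCP and whose axes are the flange's). Camera axes: x right, y down, z forward; pixel columns grow to the right and rows downward; lengths in m; the calibration is good to about 2 mm. A picture is of the moment at which its call begins: read the wrist's pose just before it. There is no depth.
- hand_in(): hands the job in; it is judged then, once.
The state is a dict: "t": time; "joints": joint angles; "dq": joint speeds; "joint_torque": joint torques, N m; "tool_pos": TCP position; "orientation": TCP orientation; "ft_force": force on the tool from outside, world axes, zero at the start; "wrist_torque": the same for the moment, N m; "opening": finger opening in m; "grip_force": force on a finger pad.
Only numpy, scipy, OpenCV 4.12 (cv2) and the standard library are available. Lean on these libraries where they do the work, as an engineer would, in place of code of your own. Each camera call takes 0.05 s, during which the arm holds its last target. There are 200 camera calls.

TASK

Close the filter bay of the white instrument: take the loose grey panel by its handle, tilt it to hook its red-striped edge under the red lip, and lower the other edge until the panel lies flat and fully home on its ledge. Then turn the latch as far as it goes, so that its yellow finger lies over the panel's edge and holds it. Keep the latch open until the panel is home, and leave the other things on the counter where they are.

Things in the scene. Friction and masses are not known exactly. Their poses are not given: they have to be found in the camera images.
- unit: White bench instrument, fixed, 224 (x) x 160 (y) mm, rim 70 mm high. Origin: centre of its underside, on the counter; x from its red lip towards its latch, z up. In its top, centred, is an open filter bay: a recess 156 (x) x 118 (y) mm with a ledge all round, 8 mm below the rim (62 mm above the counter), 34 mm wide at the lip, 12 to 14 mm elsewhere, inside which it drops to 36 mm.
- lip (a point): Middle of the lower edge of the red lip, 64 mm to -x of the unit's origin, 75 mm above the counter; axes as the unit's. The lip runs along the -x side of the recess and overhangs it by 14 mm; 13 mm free height under it down to the ledge, and it is 5 mm thick. The panel cannot go in flat: its edge must pass under the lip from +x, tilted about 0.2 rad.
- seat (a point): Point on the ledge under the lip where point panel_hook lies when the panel is home: 75 mm to -x of the unit's origin, 62 mm above the counter; axes as the unit's. The recess leaves the panel 3 mm play either way in x and 4 mm in y. The lip's edge is 11 mm to +x of this point.
- panel: Loose grey access panel, a plate 150 (x) x 110 (y) x 6 mm, about 0.14 kg, handle up. Origin: centre of its underside; z up. A red stripe marks its -x edge, which hooks under the lip. A black rib handle stands on top, 12 mm thick in x, 50 mm long in y, from 6 to 34 mm above the underside, centred 10 mm to +x of the origin. Home, its x axis agrees with the unit's.
- panel_grip (a point): Middle of the panel's rib handle: 10 mm to +x of the panel's origin, 27 mm above its underside (7 mm below the rib's top); axes as the panel's.
- panel_hook (a point): Middle of the lower corner of the panel's red-striped edge: 75 mm to -x of the panel's origin, in its underside.
- panel_free (a point): Middle of the lower corner of the panel's other edge: 75 mm to +x of the panel's origin, in its underside.
- latch (a joint): Angle of the cam latch on the far rim, on a vertical axis 94 mm to +x of the unit's origin. At 0 (open; starts at 0 to 0.25) its yellow finger points along the unit's +y, clear of the bay. It grows anticlockwise from above to a stop at 1.4 rad, where the finger points to the unit's -x over the panel. Friction 0.05 N m: stays put. The finger is 38 mm long, 71 to 76 mm above the counter.
- latch_grip (a point): On the latch's axis, 92 mm above the counter, in its black bar handle: 40 mm long, 10 mm thick, from 76 to 102 mm above the counter. Its x axis lies along the bar, points where the yellow finger points, and turns with the latch; z up.
- screwdriver: Screwdriver lying on its side, 180 mm long. A bystander.
- reagent: Brown reagent bottle, 60 mm across, 130 mm high, white cap. A bystander; origin on its underside.
- slidebox: Open blue slide box 90 x 140 x 35 mm. A bystander; origin on its underside.
- cartridge: Spare pleated filter cartridge in a grey tray 100 x 85 x 22 mm. A bystander; origin on its underside.
- mug: Blue mug, 80 mm across, 90 mm high. A bystander; origin on its underside.
- jar: Clear specimen jar with yellow cap, 60 mm across, 70 mm high. A bystander; origin on its underside.
- tape: Green roll of tape lying flat, 90 mm across, 20 mm high. A bystander; origin on its underside.
- dish: Steel bowl, 120 mm across, 35 mm high. A bystander; origin on its underside.
Things that resemble listed ones, but are neither listed nor needed, are in the scene too. What is shaped like the panel but orange or pink is not meant.

How it is judged:
By the outcome, as a careful person would: the job done as asked, in the order asked, and still so for the second after the job is handed in, with the robot touching nothing.
It also fails if it takes over 51 s, if anything falls off the work surface, if the arm or the gripper's body presses on something with over 40 N, if the wrist force passes 120 N, or if a joint passes its speed limit or range.

## Working session

There is one attempt and no reset: what is moved stays moved. The work goes in short steps, Python scripts to look and compute and a shell command to move; the robot and the scene stay as the last step left them, time stands still between calls to the robot, and variables do not carry over. Pictures are saved under pics/ and viewed, at most 14 in all, crops included, and the job is handed in when it is done.

```bash
mkdir -p pics; ls; python3 - <<'E'
from station import observe,camera
import cv2
for n in ("scene","side"):
    c=camera(n); cv2.imwrite(f"pics/{n}0.png",c["pixels"][:,:,::-1]); print({k:v for k,v in c.items() if k!="pixels"})
o=observe();print(o)
E
```

```text
pics
{'fx': 490.03958049928144, 'fy': 490.03958049928144, 'cx': 320.28066783339625, 'cy': 247.58868017743606, 'position': array([1.31309938, 0.52334601, 0.8097733 ]), 'orientation': array([-1.17802773, -2.18676864,  1.09869668])}
{'fx': 506.1220849208505, 'fy': 506.1220849208505, 'cx': 315.08547191858025, 'cy': 241.0790718091114, 'position': array([ 0.29673266, -0.74748112,  1.00654131]), 'orientation': array([-2.42830083,  0.3021255 , -0.13399283])}
{'t': 0.1, 'joints': array([ 1.13999214e+00,  5.32795962e-02,  1.61419032e+00, -1.67398612e-05,
        1.47597856e+00, -1.18968541e-01]), 'dq': array([ 0.00025142, -0.00132805, -0.00301311, -0.00065017,  0.00082849,
        0.00037581]), 'joint_torque': array([ 3.45198832e-04, -3.94903207e+01, -3.71364248e+01, -1.76775907e-04,
        3.96446034e-03, -7.94826008e-06]), 'tool_pos': array([0.19151753, 0.59438073, 0.25517279]), 'orientation': array([-4.87769625e-01, -3.10300068e+00,  2.81234371e-03]), 'ft_force': array([-0.18337731, -0.78610151,  0.05371253]), 'wrist_torque': array([0.07993426, 0.03796356, 0.01848879]), 'grip_force': 0.0, 'opening': 0.0854313049107391}
```

View pics/scene0.png

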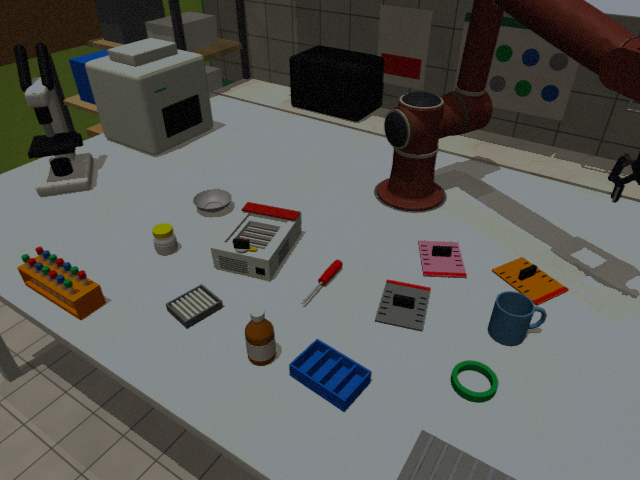

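View pics/side0.png

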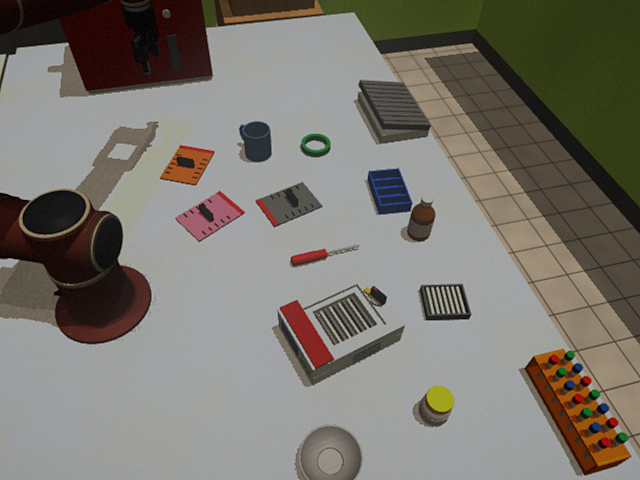

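The scene picture shows the grey panel at (403,304) and the unit at (258,240). In the side picture they are at (290,203) and (340,330). I'll enlarge both for corner pixels.

```bash
python3 - <<'E'
import cv2,numpy as np
a=cv2.imread("pics/scene0.png");b=cv2.imread("pics/side0.png")
def cr(i,x,y,w,h,W,H):return cv2.resize(i[y:y+h,x:x+w],(W,H),interpolation=cv2.INTER_CUBIC)
# scale 4: panel crops 80x75->... 
top=np.hstack([cr(a,205,195,100,75,400,300),cr(b,270,275,140,105,400,300)])
bot=np.hstack([cr(a,360,265,100,75,400,300),cr(b,245,170,100,75,400,300)])
o=np.vstack([top,bot]);o=cv2.convertScaleAbs(o,alpha=1.4);cv2.imwrite("pics/crop0.png",o)
E
```

```text
(no output)
```

View pics/crop0.png

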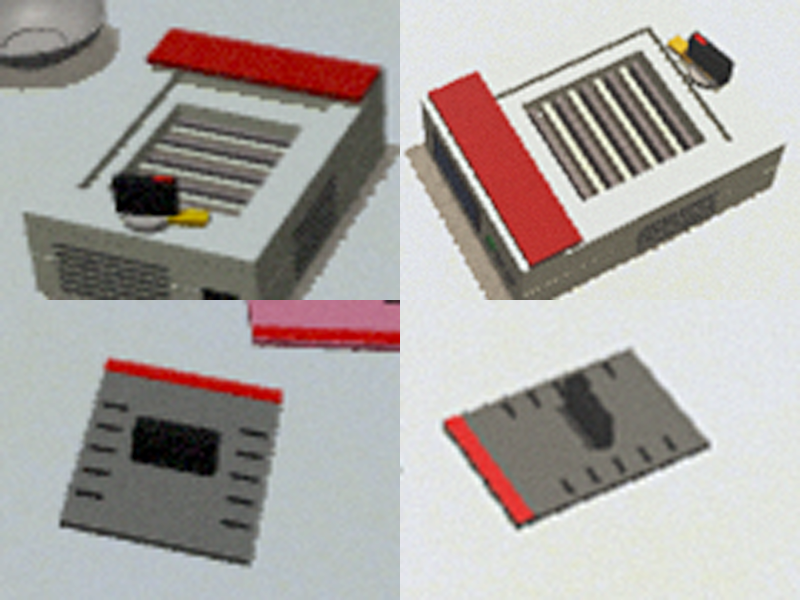

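The crops give the panel's four corners and the unit's rim and lip corners in both views. Next I'll fit the planar poses.

```bash
cat > h.py <<'E'
import numpy as np,cv2
from scipy.optimize import least_squares
from scipy.spatial.transform import Rotation as R
CAL={'scene':(490.0396,320.2807,247.5887,[1.31309938,0.52334601,0.8097733],[-1.17802773,-2.18676864,1.09869668]),
'side':(506.1221,315.0855,241.0791,[0.29673266,-0.74748112,1.00654131],[-2.42830083,0.3021255,-0.13399283])}
def proj(n,P):
    f,cx,cy,p,o=CAL[n]; q=R.from_rotvec(o).inv().apply(np.atleast_2d(P)-p); return np.c_[cx+f*q[:,0]/q[:,2],cy+f*q[:,1]/q[:,2]]
def place(v,P):
    c,s=np.cos(v[2]),np.sin(v[2]);P=np.atleast_2d(P).astype(float);return np.c_[v[0]+c*P[:,0]-s*P[:,1],v[1]+s*P[:,0]+c*P[:,1],P[:,2]]
def fit(obs,v0):
    f=lambda v:np.concatenate([(proj(n,place(v,P))-px).ravel() for n,P,px in obs])
    r=least_squares(f,v0,loss='soft_l1');return r.x,f(r.x).reshape(-1,2)
E
python3 - <<'E'
from h import *
np.set_printoptions(precision=4,suppress=True)
A=lambda l:np.array(l)/1000
pan=A([[-75,-55,6],[-75,55,6],[75,55,6],[75,-55,6]])
S=[[386.5,280],[430.75,288],[422.5,329.25],[375.5,320.5]];D=[[275,225.75],[256.75,200],[302.5,182.5],[322,205.75]]
for o in ([('scene',pan,S),('side',pan,D)],[('scene',pan,S)],[('side',pan,D)]):
    print('panel',*fit(o,[.7,.2,0]))
US=A([[112,-80,70],[112,80,70],[-64,-80,80],[-64,80,80],[-112,-80,80],[-112,80,80]]);s=[[211.2,248.2],[268.75,260.75],[242,210],[295.5,220.5],[248,202.5],[301.25,211.75]]
UD=A([[112,-80,70],[-112,80,80],[-64,80,80],[-64,-80,80],[-112,-80,80]]);d=[[404.1,326.5],[280.5,309],[297.3,300.6],[333.7,359],[314.5,368.8]]
for o in ([('scene',US,s),('side',UD,d)],[('scene',US[:2],s[:2]),('side',UD[:1],d[:1])]):
    print('unit',*fit(o,[.5,-.1,0]))
E
```

```text
panel [0.4909 0.2147 0.2931] [[-0.0872 -1.0007]
 [-0.3168 -0.804 ]
 [ 0.2644  0.5691]
 [-1.0983 -0.6863]
 [-0.1542 -0.4278]
 [-0.873  -0.2448]
 [ 0.1606 -1.5912]
 [ 0.9286 -1.0359]]
panel [0.492  0.216  0.2964] [[ 0.069  -0.5487]
 [-0.0893 -0.4283]
 [ 0.7351  1.0748]
 [-0.7241 -0.0918]]
panel [0.4903 0.2119 0.2852] [[-0.4215  0.2929]
 [-0.8695  0.3022]
 [ 0.416  -0.8346]
 [ 0.9551 -0.098 ]]
unit [ 0.5106 -0.2091  0.2577] [[-0.958  -0.767 ]
 [-0.2793 -0.9114]
 [-1.2633 -1.2407]
 [-1.1876 -1.7364]
 [ 0.1766 -2.2465]
 [-0.7047 -2.0183]
 [ 1.1084 -2.8122]
 [-3.1739 -0.9615]
 [-0.2427 -1.5493]
 [ 0.8454 -1.1747]
 [-0.8499 -0.2664]]
unit [ 0.5092 -0.2055  0.2258] [[-0.2703 -1.4063]
 [-0.5405 -0.3766]
 [-0.1114 -2.3466]]
```

```bash
python3 -m pendant '[0.77,-0.945,-0.19,0,0,-0.435,0.77,-0.945,-0.19,0,0,-0.435,0.77,-0.945,-0.19,0,0,-0.435,0.77,-0.945,-0.19,0,0,-0.435,0.77,-0.945,-0.19,0,0,-0.435,0.77,-0.945,-0.19,0,0,-0.435,0.77,-0.945,-0.19,0,0,-0.435,0.77,-0.945,-0.19,0,0,-0.435]' 0.6 && python3 -m pendant '[0.77,-0.945,-0.19,0,0,-0.435,0.77,-0.945,-0.19,0,0,-0.435,0.77,-0.945,-0.19,0,0,-0.435,0.77,-0.945,-0.19,0,0,-0.435,0.77,-0.945,-0.19,0,0,-0.435,0.77,-0.945,-0.19,0,0,-0.435,0.77,-0.945,-0.19,0,0,-0.435,0.77,-0.945,-0.19,0,0,-0.435,0,0,0,0,0,0,0,0,0,0,0,0]'
python3 - <<'E'
from station import observe,camera
import cv2
o=observe();c=camera("wrist");cv2.imwrite("pics/w1.png",c["pixels"][:,:,::-1]);print({k:v for k,v in c.items() if k!="pixels"},o)
E
```

```text
t: 0.9
tool_pos: [0.3461, 0.4046, 0.2176]
orientation: [-1.223, -2.893, 0.001]
ft_force: [0.6, 0.1, 0.1]
opening: 0.0511
grip_force: 0.0
t: 1.9
tool_pos: [0.4995, 0.2165, 0.1797]
orientation: [-1.881, -2.515, 0.001]
ft_force: [-0.5, 0.3, 0.3]
opening: 0.0511
grip_force: 0.0
{'fx': 431.81782527558215, 'fy': 431.81782527558215, 'cx': 320.8752252579376, 'cy': 238.1079732665382, 'tool_from_camera': array([[-1.13497345e-05, -9.46694255e-01, -3.22133494e-01,
         8.24186832e-02],
       [ 9.99999970e-01, -8.97525340e-05,  2.28534056e-04,
         4.41780117e-04],
       [-2.45264176e-04, -3.22133482e-01,  9.46694227e-01,
        -1.16897485e-01],
       [ 0.00000000e+00,  0.00000000e+00,  0.00000000e+00,
         1.00000000e+00]])} {'t': 1.9, 'joints': array([ 2.72007356e-01, -7.91723578e-02,  1.87413864e+00,  4.61576990e-04,
        1.34808840e+00, -1.45452246e-02]), 'dq': array([ 0.02932092, -0.01234019,  0.00083102,  0.00135031, -0.00018476,
       -0.0008569 ]), 'joint_torque': array([-8.96031819e-01, -3.16708302e+01, -3.55727005e+01, -5.86891361e-02,
       -2.09642731e-02,  2.14405634e-03]), 'tool_pos': array([0.4994771 , 0.21646552, 0.17968008]), 'orientation': array([-1.88086778e+00, -2.51477484e+00,  1.38676151e-03]), 'ft_force': array([-0.49101029,  0.34410695,  0.34174196]), 'wrist_torque': array([0.0415328 , 0.0008848 , 0.02251443]), 'grip_force': 0.0, 'opening': 0.05105619479134993}
```

View pics/w1.png

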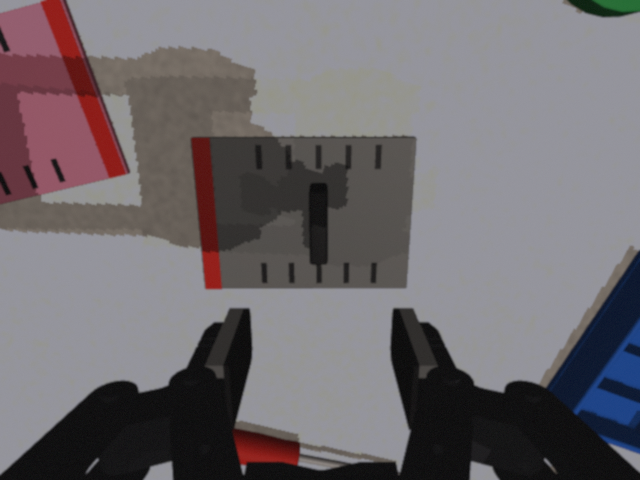

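The wrist picture shows the panel square-on, with corners near (192,138), (416,137), (407,288) and (206,289). The rib is centred at about (318,224). I'll fit its pose from these.

```bash
cat >> h.py <<'E'
TC=np.array([[-1.13497345e-05,-9.46694255e-01,-3.22133494e-01,8.24186832e-02],[9.99999970e-01,-8.97525340e-05,2.28534056e-04,4.41780117e-04],[-2.45264176e-04,-3.22133482e-01,9.46694227e-01,-1.16897485e-01],[0,0,0,1]])
def wcal(pos,ori):
    r=R.from_rotvec(ori);CAL['wrist']=(431.8178,320.8752,238.108,np.array(pos)+r.apply(TC[:3,3]),(r*R.from_matrix(TC[:3,:3])).as_rotvec())
E
python3 - <<'E'
from h import *
np.set_printoptions(precision=4,suppress=True)
wcal([0.4994771 , 0.21646552, 0.17968008],[-1.88086778,-2.51477484,0.00138676])
P=np.array([[-75,55,6],[75,55,6],[75,-55,6],[-75,-55,6]])/1e3
v,r=fit([('wrist',P,[[192,138],[416,137],[407,288],[206,289]])],[.49,.21,.29]);print(v,r,place(v,[.01,0,.027]))
y=R.from_rotvec([-1.88086778,-2.51477484,0.00138676]).as_matrix()[:,1];print(np.arctan2(y[1],y[0]))
E
```

```text
[0.4896 0.2123 0.2915] [[-1.968  -0.2029]
 [ 1.7773 -0.3421]
 [ 0.7922  0.6348]
 [-0.7541  0.4514]] [[0.4991 0.2152 0.027 ]]
0.2864506465695809
```

```bash
python3 -m pendant '[0,-0.05,-0.965,0,0,0.04,0,0,-0.965,0,0,0,0,0,-0.965,0,0,0,0,0,-0.965,0,0,0,0,0,-0.965,0,0,0,0,0,-0.965,0,0,0,0,0,0,0,0,0,0,0,0,0,0,0]' 0.6 && python3 -m pendant '[0,0,0,0,0,0,0,0,0,0,0,0,0,0,0,0,0,0,0,0,0,0,0,0,0,0,0,0,0,0,0,0,0,0,0,0]' 0 70
```

```text
t: 2.75
tool_pos: [0.4992, 0.2163, 0.0357]
orientation: [-1.871, -2.523, 0.001]
ft_force: [0.4, 0.2, 0.3]
opening: 0.0512
grip_force: 0.0
t: 3.35
tool_pos: [0.5008, 0.216, 0.0373]
orientation: [1.873, 2.521, 0.003]
ft_force: [-2.0, 0.4, 5.6]
opening: 0.0104
grip_force: 72.5
```

The grasp holds, but the held panel would block the wrist view of the unit. I'll let go, take one close look at the unit, and come back.

```bash
python3 -m pendant '[0,0,0,0,0,0,0,0,0,0,0,0,0,0,0,0,0,0,0,0,0.8,0,0,0,0,0,1,0,0,0,0,0,1,0,0,0,0,-0.9,1,0,0,0,0,-0.95,0.7,0,0,0,0,-0.95,0.6,0,0,0,0,-0.95,0.5,0,0,0]' 0.6 && python3 -m pendant '[0,-0.95,0.5,0,0,0,0,-0.95,0.5,0,0,0,0,-0.95,0.5,0,0,0,0,-0.95,0.5,0,0,0,0,-0.95,0.5,0,0,0,0,-0.95,0.5,0,0,0,0,-0.95,0,0,0,0,0,-0.95,0,0,0,0,0,-0.95,0,0,0,0,0,-0.95,0,0,0,0]' && python3 -m pendant '[0,-0.95,0,0,0,0,0,-0.95,0,0,0,0,0,-0.95,0,0,0,0,0,-0.95,0,0,0,0,0,0,0,0,0,0,0,0,0,0,0,0]'
python3 - <<'E'
from station import observe,camera
import cv2
o=observe();c=camera("wrist");cv2.imwrite("pics/w2.png",c["pixels"][:,:,::-1]);print(o["tool_pos"].tolist(),o["orientation"].tolist())
E
```

```text
t: 4.35
tool_pos: [0.4998, 0.121, 0.1765]
orientation: [1.873, 2.521, 0.001]
ft_force: [0.2, 0.1, 0.1]
opening: 0.0512
grip_force: 0.0
t: 5.35
tool_pos: [0.4994, -0.1166, 0.2502]
orientation: [-1.874, -2.521, 0.0]
ft_force: [0.4, -0.1, -0.1]
opening: 0.0514
grip_force: 0.0
t: 5.95
tool_pos: [0.4995, -0.2106, 0.2501]
orientation: [-1.874, -2.52, -0.001]
ft_force: [-0.4, 0.6, 0.6]
opening: 0.051
grip_force: 0.0
[0.4994811993150585, -0.21064923036478472, 0.2500850370438311] [-1.8742295539998914, -2.5199373514433323, -0.0005271185650087062]
```

View pics/w2.png

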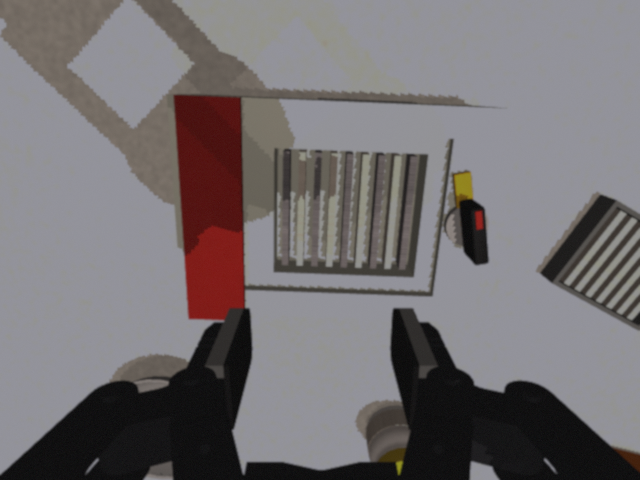

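The wrist picture shows the lip at (176–245, 96–319), the recess corners at about (435,295) and (453,139), and the rim corner at (505,107). The latch bar is around (475,232), with the finger pointing up, which is +y.

```bash
python3 - <<'E'
from h import *
np.set_printoptions(precision=4,suppress=True)
wcal([0.4994812,-0.2106492,0.250085],[-1.87422955,-2.51993735,-0.00052712])
P=np.array([[-64,80,80],[-64,-80,80],[-112,80,80],[-112,-80,80],[78,59,70],[78,-59,70],[112,80,70],[-44,46,62],[65,46,62],[65,-46,62],[-44,-46,62]])/1e3
px=[[241,97],[245,319],[176,96],[188,319],[453,139],[435,295],[505,107],[275,149],[427,155],[414,276],[276,271]]
v,r=fit([('wrist',P,px)],[.51,-.208,.25]);print(v);print(r)
i=[0,1,4,5];print(fit([('wrist',P[i],np.array(px)[i])],v))
print('latch ax',place(v,[.094,0,.102]),proj('wrist',place(v,[.094,0,.102])),proj('wrist',place(v,[.094,0,.076])))
import cv2
for d in (0,.1,.2,.3):
  e=np.array([np.cos(np.pi/2+d),np.sin(np.pi/2+d)])
  print(d,proj('wrist',place(v,[[.094+.02*e[0],.02*e[1],.102],[.094-.02*e[0],-.02*e[1],.102],[.094+.038*e[0],.038*e[1],.076]])).round().tolist())
im=cv2.imread('pics/w2.png');cv2.imwrite('pics/w2c.png',cv2.convertScaleAbs(cv2.resize(im[130:310,360:560],None,fx=3.3,fy=3.3,interpolation=cv2.INTER_CUBIC),alpha=1.6))
E
```

```text
[ 0.5107 -0.2108  0.2571]
[[ -0.745    0.4947]
 [  0.6293   2.3735]
 [-11.9301  -1.2806]
 [ -6.4657   0.4039]
 [  1.863   -1.224 ]
 [ -0.9557   1.0869]
 [  5.5609   0.0501]
 [ -0.2306   0.4465]
 [  3.5235  -0.081 ]
 [  2.6168  -0.39  ]
 [ -1.2814   0.0644]]
(array([ 0.5105, -0.2105,  0.2538]), array([[-0.4028, -0.3785],
       [ 0.2114,  1.7322],
       [ 2.1102, -1.3089],
       [-1.2511,  1.0035]]))
latch ax [[ 0.6016 -0.1869  0.102 ]] [[481.7585 236.6954]] [[468.7406 224.9576]]
0 [[487.0, 207.0], [477.0, 265.0], [477.0, 171.0]]
0.1 [[483.0, 207.0], [480.0, 265.0], [471.0, 171.0]]
0.2 [[480.0, 207.0], [483.0, 265.0], [466.0, 172.0]]
0.3 [[477.0, 208.0], [486.0, 264.0], [460.0, 173.0]]
```

View pics/w2c.png

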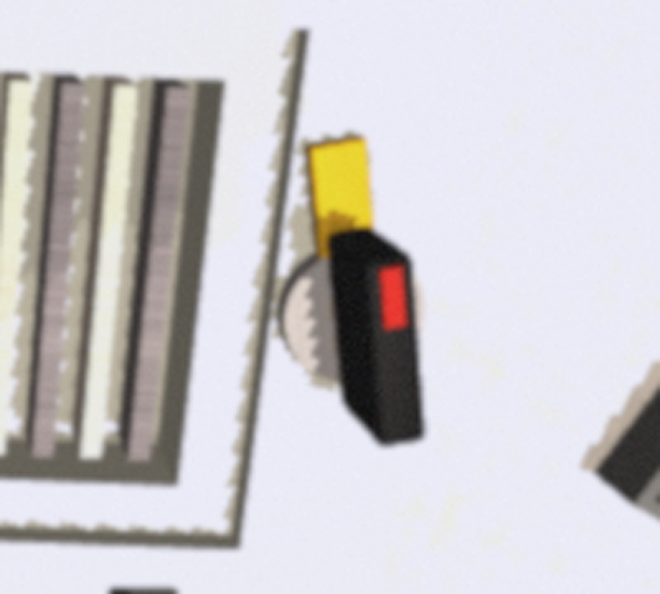

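Finger tip and bar ends put the latch at about 0.23 rad. The unit is at about (0.5105, -0.2105), yaw 0.255. Going back to grasp the panel.

```bash
python3 -m pendant '[0,0.947,-0.1,0,0,0,0,0.947,-0.1,0,0,0,0,0.947,-0.1,0,0,0,0,0.947,-0.1,0,0,0,0,0.947,-0.1,0,0,0,0,0.947,-0.1,0,0,0,0,0.947,-0.1,0,0,0,0,0.947,-0.1,0,0,0,0,0.947,-0.1,0,0,0,0,0.947,-0.1,0,0,0]' && python3 -m pendant '[0,0.947,-0.2,0,0,0,0,0.947,-0.2,0,0,0,0,0.947,-0.2,0,0,0,0,0.947,-0.2,0,0,0,0,0.947,-0.2,0,0,0,0,0.947,-0.2,0,0,0,0,0.947,-0.2,0,0,0,0,0.947,-0.2,0,0,0,0,0,0,0,0,0]' && python3 -m pendant '[0.03,0,-0.99,0,0,0,0,0,-0.99,0,0,0,0,0,-0.99,0,0,0,0,0,-0.99,0,0,0,0,0,-0.99,0,0,0,0,0,-0.99,0,0,0,0,0,0,0,0,0,0,0,0,0,0,0]' && python3 -m pendant '[0,0,0,0,0,0,0,0,0,0,0,0,0,0,0,0,0,0,0,0,0,0,0,0,0,0,0,0,0,0,0,0,0,0,0,0]' 0 70
```

```text
t: 7.0
tool_pos: [0.4992, 0.0282, 0.2255]
orientation: [-1.872, -2.523, -0.001]
ft_force: [0.1, 0.2, -0.2]
opening: 0.0513
grip_force: 0.0
t: 7.9
tool_pos: [0.4982, 0.2182, 0.1847]
orientation: [-1.867, -2.525, 0.001]
ft_force: [-0.8, -0.4, 0.5]
opening: 0.0512
grip_force: 0.0
t: 8.7
tool_pos: [0.5002, 0.2154, 0.0373]
orientation: [-1.873, -2.522, 0.001]
ft_force: [-0.9, 0.5, 0.7]
opening: 0.0511
grip_force: 0.0
t: 9.3
tool_pos: [0.5017, 0.2158, 0.0389]
orientation: [1.873, 2.52, 0.003]
ft_force: [-0.4, -0.9, 7.1]
opening: 0.0103
grip_force: 72.5
```

```bash
python3 -m pendant '[0,0,0.3,0,0,0,0,0,1,0,0,0,0,0,1,0,0,0,0,0,1,0,0,0,0,0,1,0,0,0,0,0,1,0,0,0,0,0,1,0,0,0,0,0,0,0,0,0,0,0,0,0,0,0]'
cat >> h.py <<'E'
U=(.5105,-.2105,.255)
def wp(hx,hz,th,y=0,g=(.085,0,.0389)):
    c,s=np.cos(th),np.sin(th)   # free edge up
    p=np.array([hx+c*g[0]-s*g[2],y,hz+s*g[0]+c*g[2]]);return place(U,p)[0]
R0=lambda th:R.from_rotvec([0,0,U[2]])*R.from_rotvec([0,-th,0])*R.from_euler('z',0)*R.from_matrix(np.array([[0,1,0],[1,0,0],[0,0,-1]]))
def step(o,hx,hz,th,**k):
    d=(wp(hx,hz,th,**k)-o['tool_pos'])/.025
    q=(R0(th)*R.from_rotvec(o['orientation']).inv()).as_rotvec()/np.radians(8)
    return d.round(2),q.round(2)
E
python3 - <<'E'
from h import *
from station import observe
o=observe();print(o)
for a in [(-.055,.125,.3),(-.058,.064,.3),(-.076,.064,.3),(-.076,.062,0)]: print(a,wp(*a),step(o,*a))
E
```

```text
t: 10.2
tool_pos: [0.5003, 0.2155, 0.1942]
orientation: [1.874, 2.522, 0.0]
ft_force: [-0.1, -0.0, -2.1]
opening: 0.0104
grip_force: 71.5
{'t': 10.2, 'joints': array([ 2.70023902e-01, -9.29443779e-02,  1.86181104e+00, -1.18786139e-05,
        1.37257744e+00, -2.27841729e-02]), 'dq': array([-0.00105299,  0.02298169,  0.03454336, -0.00103187,  0.00534279,
        0.00035669]), 'joint_torque': array([ 6.58295423e-03, -3.42305446e+01, -3.84510970e+01,  1.84399163e-03,
       -2.99732911e-02, -4.29389934e-05]), 'tool_pos': array([0.50026173, 0.21545106, 0.19421593]), 'orientation': array([1.87354633e+00, 2.52166556e+00, 1.72843596e-04]), 'ft_force': array([-1.30736357e-01, -1.05214320e-04, -2.09405383e+00]), 'wrist_torque': array([ 0.00834057,  0.00103002, -0.04256491]), 'grip_force': 71.50413036346436, 'opening': 0.010433024215980646}
(-0.055, 0.125, 0.3) [ 0.52473226 -0.20679001  0.18728181] (array([  0.98, -16.89,  -0.28]), array([ 0.58, -2.07, -0.27]))
(-0.058, 0.064, 0.3) [ 0.52182927 -0.20754674  0.12628181] (array([  0.86, -16.92,  -2.72]), array([ 0.58, -2.07, -0.27]))
(-0.076, 0.064, 0.3) [ 0.50441133 -0.21208716  0.12628181] (array([  0.17, -17.1 ,  -2.72]), array([ 0.58, -2.07, -0.27]))
(-0.076, 0.062, 0) [ 0.51920897 -0.20822979  0.1009    ] (array([  0.76, -16.95,  -3.73]), array([-0.  ,  0.  , -0.27]))
```

```bash
python3 -m pendant '[0.05,-0.94,0,0.03,-0.115,-0.015,0.05,-0.94,0,0.03,-0.115,-0.015,0.05,-0.94,0,0.03,-0.115,-0.015,0.05,-0.94,0,0.03,-0.115,-0.015,0.05,-0.94,0,0.03,-0.115,-0.015,0.05,-0.94,0,0.03,-0.115,-0.015,0.05,-0.94,0,0.03,-0.115,-0.015,0.05,-0.94,0,0.03,-0.115,-0.015,0.05,-0.94,0,0.03,-0.115,-0.015]' && python3 -m pendant '[0.05,-0.94,0,0.03,-0.115,-0.015,0.05,-0.94,0,0.03,-0.115,-0.015,0.05,-0.94,0,0.03,-0.115,-0.015,0.05,-0.94,0,0.03,-0.115,-0.015,0.05,-0.94,0,0.03,-0.115,-0.015,0.05,-0.94,0,0.03,-0.115,-0.015,0.05,-0.94,0,0.03,-0.115,-0.015,0.05,-0.94,0,0.03,-0.115,-0.015,0,0,0,0,0,0,0,0,0,0,0,0]'
python3 - <<'E'
from h import *
from station import observe,camera
o=observe()
for a in [(-.055,.125,.3),(-.058,.064,.3),(-.076,.064,.3),(-.076,.062,0)]: print(a,step(o,*a))
ims=[camera(n)["pixels"] for n in ("scene","side")]
cv2.imwrite('pics/c3.png',cv2.resize(np.hstack([ims[0][150:290,180:340],ims[1][230:370,250:410]]),None,fx=2.5,fy=2.5,interpolation=cv2.INTER_CUBIC)[:,:,::-1])
E
```

```text
t: 11.1
tool_pos: [0.5102, 0.0033, 0.1915]
orientation: [1.84, 2.428, 0.175]
ft_force: [0.4, 0.1, -1.1]
opening: 0.0099
grip_force: 71.4
t: 12.1
tool_pos: [0.5205, -0.1836, 0.1921]
orientation: [1.804, 2.336, 0.326]
ft_force: [0.0, 0.1, -2.1]
opening: 0.0099
grip_force: 71.4
(-0.055, 0.125, 0.3) (array([ 0.17, -0.93, -0.19]), array([ 0.05, -0.14, -0.  ]))
(-0.058, 0.064, 0.3) (array([ 0.05, -0.96, -2.63]), array([ 0.05, -0.14, -0.  ]))
(-0.076, 0.064, 0.3) (array([-0.65, -1.14, -2.63]), array([ 0.05, -0.14, -0.  ]))
(-0.076, 0.062, 0) (array([-0.05, -0.98, -3.65]), array([-0.49,  1.94, -0.  ]))
```

View pics/c3.png

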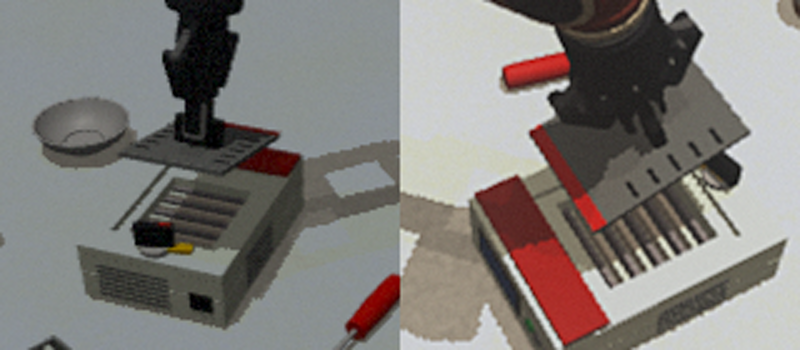

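The panel hangs tilted over the bay, stripe end low and free edge clear of the latch. Lowering beside the lip.

```bash
python3 -m pendant '[0.05,-0.48,0,0.05,-0.14,0,0.05,-0.48,-0.2,0,0,0,0,0,-0.5,0,0,0,0,0,-0.5,0,0,0,0,0,-0.5,0,0,0,0,0,-0.5,0,0,0,0,0,-0.2,0,0,0,0,0,0,0,0,0,0,0,0,0,0,0]'
python3 - <<'E'
from h import *
from station import observe
o=observe();print(o['ft_force'],o['wrist_torque'])
for a in [(-.058,.064,.3),(-.076,.064,.3),(-.076,.062,0)]: print(a,step(o,*a))
E
```

```text
t: 13.1
tool_pos: [0.5245, -0.2081, 0.1348]
orientation: [1.791, 2.322, 0.351]
ft_force: [-0.0, 0.5, -2.6]
opening: 0.0105
grip_force: 71.4
[-0.01627482  0.45217709 -2.64933427] [-0.0691647   0.2035388   0.01051954]
(-0.058, 0.064, 0.3) (array([-0.11,  0.02, -0.34]), array([ 0.02,  0.03, -0.01]))
(-0.076, 0.064, 0.3) (array([-0.8 , -0.16, -0.34]), array([ 0.02,  0.03, -0.01]))
(-0.076, 0.062, 0) (array([-0.21, -0.01, -1.36]), array([-0.52,  2.11, -0.01]))
```

```bash
python3 -m pendant '[-0.11,0.02,-0.28,0.02,0.03,0,0,0,0,0,0,0,-0.16,-0.04,-0.02,0,0,0,-0.16,-0.04,-0.02,0,0,0,-0.16,-0.04,-0.02,0,0,0,-0.16,-0.04,-0.02,0,0,0,0,0,0,0,0,0,0,0,0,0,0,0]'
python3 - <<'E'
from h import *
from station import observe,camera
o=observe();print(o['ft_force'],o['wrist_torque'])
for a in [(-.076,.064,.3),(-.076,.062,0)]: print(a,step(o,*a))
ims=[camera(n)["pixels"] for n in ("scene","side")]
cv2.imwrite('pics/c4.png',cv2.resize(np.hstack([ims[0][180:290,200:310],ims[1][260:370,260:370]]),None,fx=3.6,fy=3.6,interpolation=cv2.INTER_CUBIC)[:,:,::-1])
E
```

```text
t: 13.9
tool_pos: [0.5054, -0.2116, 0.1257]
orientation: [1.796, 2.325, 0.351]
ft_force: [-0.9, -0.7, -2.2]
opening: 0.0104
grip_force: 71.4
[-0.85870863 -0.72787248 -2.23343648] [-0.02472225  0.21915583  0.01602973]
(-0.076, 0.064, 0.3) (array([-0.04, -0.02,  0.02]), array([ 0.  , -0.  , -0.01]))
(-0.076, 0.062, 0) (array([ 0.55,  0.14, -0.99]), array([-0.54,  2.08, -0.01]))
```

View pics/c4.png

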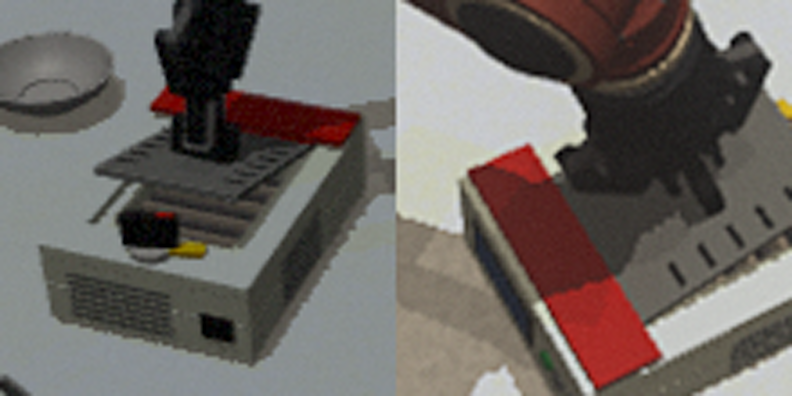

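The stripe is now under the lip and nothing is touching. Lowering the free edge about the hook.

```bash
python3 -m pendant '[0.095,0.025,-0.16,-0.09,0.347,0,0.09,0.023,-0.16,-0.09,0.347,0,0.09,0.023,-0.16,-0.09,0.347,0,0.09,0.023,-0.16,-0.09,0.347,0,0.09,0.023,-0.16,-0.09,0.347,0,0,0,0,0,0,0,0,0,0,0,0,0]'
python3 - <<'E'
from h import *
from station import observe
o=observe();print(o['ft_force'],o['wrist_torque'])
for a in [(-.076,.062,.05),(-.076,.062,0)]: print(a,step(o,*a))
E
```

```text
t: 14.7
tool_pos: [0.5171, -0.2084, 0.1054]
orientation: [1.901, 2.463, 0.062]
ft_force: [-0.0, 0.3, -1.8]
opening: 0.0102
grip_force: 71.3
[-0.01263738  0.28334274 -1.83430398] [-0.01248289 -0.02553387 -0.02625976]
(-0.076, 0.062, 0.05) (array([ 0.01, -0.01, -0.01]), array([-0.01, -0.  , -0.01]))
(-0.076, 0.062, 0) (array([ 0.09,  0.01, -0.18]), array([-0.1 ,  0.34, -0.01]))
```

```bash
python3 -m pendant '[0.045,0.005,-0.09,-0.05,0.17,0,0.045,0.005,-0.09,-0.05,0.17,0,0,0,0,0,0,0,0,0,0,0,0,0]'
python3 - <<'E'
from h import *
from station import observe
o=observe();print(o['ft_force'],o['wrist_torque'])
for a in [(-.076,.062,0)]: print(a,step(o,*a))
E
```

```text
t: 15.1
tool_pos: [0.5192, -0.2083, 0.101]
orientation: [1.919, 2.487, -0.001]
ft_force: [0.5, 1.1, -1.1]
opening: 0.0105
grip_force: 71.3
[ 0.52622451  1.14397219 -1.09216671] [-0.00261875 -0.0121181   0.04145217]
(-0.076, 0.062, 0) (array([ 0.,  0., -0.]), array([ 0.01, -0.  , -0.01]))
```

```bash
python3 -m pendant '[0,0,-0.06,0,0,0,0,0,-0.06,0,0,0,0,0,0,0,0,0]';  python3 - <<'E'
from station import observe
o=observe();print(o['ft_force'],o['wrist_torque'])
E
```

```text
t: 15.4
tool_pos: [0.5193, -0.2083, 0.1009]
orientation: [-1.919, -2.487, 0.001]
ft_force: [-7.2, 4.1, 13.8]
opening: 0.0106
grip_force: 73.5
[-7.19884344  4.09241486 13.79540656] [ 0.70715634  1.15536054 -0.01595799]
```

```bash
python3 -m pendant '[0,0,0.08,0,0,0,0,0,0,0,0,0,0,0,0,0,0,0,0,0,0.1,0,0,0,0,0,0.4,0,0,0,0,0,1,0,0,0,0,0,1,0,0,0,0,0,1,0,0,0,0,0,1,0,0,0,0,0,0.5,0,0,0]' 0.4 && python3 -m pendant '[0,0,0.5,0,0,0,0,0,0,0,0,0,0,0,0,0,0,0]'
python3 - <<'E'
from station import observe,camera
import cv2,numpy as np
o=observe();c=camera("wrist");im=c["pixels"][:,:,::-1];cv2.imwrite("pics/w5.png",cv2.convertScaleAbs(im,alpha=1.4));print(o["tool_pos"].tolist(),o["orientation"].tolist())
E
```

```text
t: 16.4
tool_pos: [0.5202, -0.2089, 0.2287]
orientation: [1.916, 2.483, -0.0]
ft_force: [0.4, -0.4, -0.1]
opening: 0.0342
grip_force: 0.0
t: 16.7
tool_pos: [0.5188, -0.2082, 0.2367]
orientation: [-1.919, -2.486, 0.002]
ft_force: [0.5, -0.5, 1.2]
opening: 0.0343
grip_force: 0.0
[0.5187848969911758, -0.2081732286770351, 0.23673723473065048] [-1.9192788071937528, -2.4862179271813956, 0.0015385453830711723]
```

View pics/w5.png

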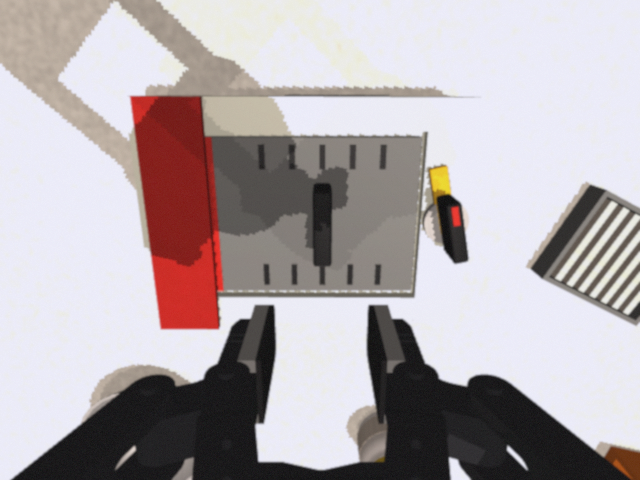

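The panel lies in the recess, with its free edge at (424,136)–(412,292) and only a sliver of stripe beside the lip. I'll check its position and height by projection.

```bash
python3 - <<'E'
from h import *
np.set_printoptions(precision=4,suppress=True)
wcal([0.5187849,-0.2081732,0.2367372],[-1.91927881,-2.48621793,0.00153855])
print('recess',proj('wrist',place(U,np.array([[78,59,70],[78,-59,70]])/1e3)))
print('lip',proj('wrist',place(U,np.array([[-64,80,80],[-64,-80,80]])/1e3)))
for dz in (68,74):
  print('free',dz,proj('wrist',place(U,np.array([[75,55,dz],[75,-55,dz]])/1e3)))
print('rib',proj('wrist',place(U,np.array([[10,25,96],[10,-25,96]])/1e3)))
print('latch',place(U,[.094,0,.1]))
im=cv2.imread('pics/w5.png');cv2.imwrite('pics/w5c.png',cv2.resize(im[110:310,190:480],None,fx=2.75,fy=2.75,interpolation=cv2.INTER_CUBIC))
E
```

```text
recess [[429.0341 130.2413]
 [415.7881 296.8821]]
lip [[199.8608  95.5765]
 [219.6738 329.1623]]
free 68 [[423.1591 136.3248]
 [411.4964 290.6834]]
free 74 [[425.2734 137.2624]
 [413.1539 294.3509]]
rib [[322.6674 191.2472]
 [322.4894 267.3351]]
latch [[ 0.6015 -0.1868  0.1   ]]
```

View pics/w5c.png

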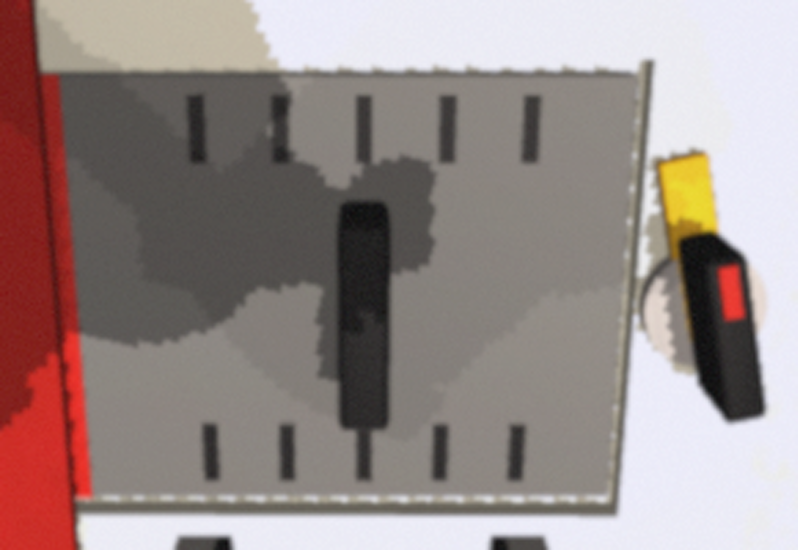

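The free edge matches the flat, home prediction within about 1 mm. Next, the latch: axis at (0.6015, -0.1868), angle about 0.22.

```bash
python3 -m pendant '[0.83,0.214,0,0,0,0.4,0.83,0.214,0,0,0,0.4,0.83,0.214,0,0,0,0.4,0.83,0.214,0,0,0,0.4,0,0,-0.5,0,0,0,0,0,-0.9,0,0,0,0,0,-0.9,0,0,0,0,0,-0.9,0,0,0,0,0,0,0,0,0,0,0,0,0,0,0]' 0.45
python3 - <<'E'
from h import *
from station import observe,camera
o=observe();p=o['tool_pos'];wcal(p,o['orientation']);im=camera('wrist')['pixels']
y=R.from_rotvec(o['orientation']).as_matrix()[:,1];print(p,np.arctan2(y[1],y[0]),(np.array([.6015,-.1868,.104])-p)/.025)
for d in (.2,.25):
  e=[-np.sin(d),np.cos(d)];print(proj('wrist',place(U,[[.094+s*.02*e[0],s*.02*e[1],.102] for s in (1,-1)])).round().tolist())
cv2.imwrite('pics/w6.png',cv2.convertScaleAbs(im[100:460,120:520,::-1],alpha=1.6))
E
```

```text
t: 17.75
tool_pos: [0.6008, -0.1868, 0.156]
orientation: [-1.63, -2.683, 0.002]
ft_force: [0.2, -0.6, 0.4]
opening: 0.0388
grip_force: 0.0
[ 0.60082431 -0.18676832  0.15603565] 0.47864414865122606 [ 2.70277055e-02 -1.26723122e-03 -2.08142583e+00]
[[322.0, 249.0], [320.0, 332.0]]
[[320.0, 249.0], [322.0, 332.0]]
```

View pics/w6.png

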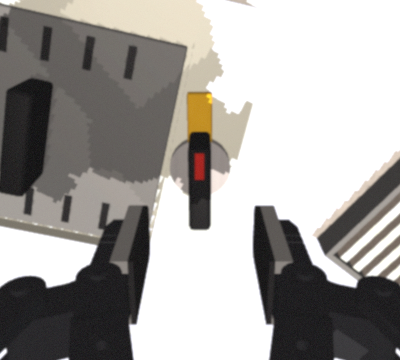

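The bar is centred between the jaws and parallel to the pads. Descend, grip and turn.

```bash
python3 -m pendant '[0.03,0,-0.7,0,0,0,0,0,-0.7,0,0,0,0,0,-0.68,0,0,0,0,0,0,0,0,0]' && python3 -m pendant '[0,0,0,0,0,0,0,0,0,0,0,0,0,0,0,0,0,0,0,0,0,0,0,0,0,0,0,0,0,0]' 0 40 && python3 -m pendant '[0,0,0,0,0,0.4,0,0,0,0,0,0.8,0,0,0,0,0,0.8,0,0,0,0,0,0.8,0,0,0,0,0,0.8,0,0,0,0,0,0.8,0,0,0,0,0,0.8,0,0,0,0,0,0,0,0,0,0,0,0]'
python3 - <<'E'
from h import *
from station import observe
o=observe();y=R.from_rotvec(o['orientation']).as_matrix()[:,1];print(np.arctan2(y[1],y[0])-U[2],o['wrist_torque'],o['ft_force'],o['joints'])
E
```

```text
t: 18.2
tool_pos: [0.6003, -0.1858, 0.1008]
orientation: [-1.627, -2.679, 0.003]
ft_force: [-0.3, 0.3, 0.2]
opening: 0.0384
grip_force: 0.0
t: 18.7
tool_pos: [0.601, -0.1881, 0.1058]
orientation: [-1.629, -2.683, 0.008]
ft_force: [-7.5, -3.6, 0.4]
opening: 0.0094
grip_force: 40.1
t: 19.6
tool_pos: [0.6014, -0.1875, 0.1058]
orientation: [-0.57, -3.086, 0.003]
ft_force: [-7.3, -2.1, 0.4]
opening: 0.0092
grip_force: 40.1
0.950655223859484 [-0.17638433  0.92636841  0.02421173] [-7.30980749 -2.14031545  0.37795942] [-0.41918916  0.19900089  1.71556663 -0.00286777  1.2294516  -1.62387781]
```

```bash
python3 -m pendant '[0,0,0,0,0,0.8,0,0,0,0,0,0.8,0,0,0,0,0,0.8,0,0,0,0,0,0.6,0,0,0,0,0,0.3,0,0,0,0,0,0.2,0,0,0,0,0,0,0,0,0,0,0,0]'
python3 - <<'E'
from h import *
from station import observe
o=observe();y=R.from_rotvec(o['orientation']).as_matrix()[:,1];print(np.arctan2(y[1],y[0])-U[2],o['wrist_torque'],o['ft_force'])
E
```

```text
t: 20.4
tool_pos: [0.6014, -0.187, 0.1058]
orientation: [0.19, -3.133, -0.001]
ft_force: [-6.7, -0.5, 1.5]
opening: 0.0095
grip_force: 43.7
1.4367940130262724 [ 0.03330753  1.03450602 -0.7298252 ] [-6.69878468 -0.49365996  1.49868656]
```

The 0.73 N m against 0.05 of friction means the latch is on its stop. Release, rise and check.

```bash
python3 -m pendant '[0,0,0,0,0,0,0,0,0,0,0,0,0,0,0,0,0,0,0,0,0.3,0,0,0,0,0,0.8,0,0,0,0,0,1,0,0,0,0,0,1,0,0,0,0,0,1,0,0,0,0,0,1,0,0,0,0,0,0,0,0,0]' 0.4
python3 - <<'E'
from h import *
from station import observe,camera
o=observe();print(o['ft_force'],o['tool_pos'])
ims=[camera(n)["pixels"] for n in ("wrist","scene","side")]
a=cv2.resize(ims[0],(400,300));b=cv2.resize(ims[1][190:280,200:320],(400,300),interpolation=cv2.INTER_CUBIC);c=cv2.resize(ims[2][270:390,270:430],(400,300),interpolation=cv2.INTER_CUBIC);d=cv2.resize(ims[1],(400,300))
cv2.imwrite('pics/c7.png',cv2.convertScaleAbs(np.vstack([np.hstack([a,b]),np.hstack([c,d])])[:,:,::-1],alpha=1.4))
E
```

```text
t: 21.4
tool_pos: [0.6052, -0.1878, 0.2392]
orientation: [-0.193, 3.126, -0.007]
ft_force: [0.4, 0.5, 0.3]
opening: 0.0342
grip_force: 0.0
[0.35589916 0.46293389 0.34770621] [ 0.60519472 -0.18780347  0.23922732]
```

View pics/c7.png

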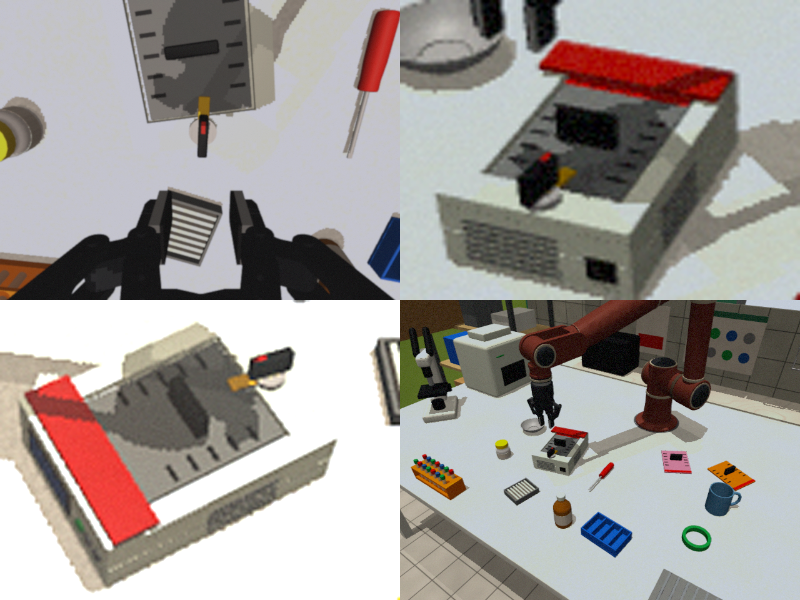

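The panel is flat under the lip, the yellow finger lies over its edge, the other things haven't moved, and the gripper is clear.

```bash
python3 -c "from station import hand_in; print(hand_in())"
```

```text
the job is handed in; nothing more can be done
None
```

The job is handed in at about 21 s: the panel is hooked under the red lip and lies flat in the bay, the latch is turned to its stop with the yellow finger over the panel's edge, and the other things on the counter look unmoved.

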